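File the oak sample rods in the cooper's sample drawer

ROBOT

A 7-joint arm with a two-finger parallel gripper is mounted at the origin on the work surface. World frame = base frame: x ahead of the robot, y to its left, z up, the work surface at z = 0. Lengths are in m, angles in rad, forces in N, time in s.
With the tool pointing down it reaches from about 0.35 to 0.9 m from the base axis. Payload 19.9 kg.
Tool frame: the origin (TCP) lies between the finger pads; the fingertips stand 19 mm ahead of it and the grasp point (between the pads) is the TCP; z points along the fingers, y is the direction in which the jaws open and shut (so a half turn about z gives the same grasp; the last joint's range is limited). The gripper opens to 94 mm and grips with 3 to 60 N. Pads are 16 mm wide; open, the fingers measure 119 mm over their backs; the gripper's body (75 mm by 177 mm) begins 78 mm behind the grasp point.
Start: joints at [-1.329, 0.417, -0.01, 1.614, 0.005, 1.111, -0.053], TCP at [0.175, 0.6, 0.224] pointing down, gripper open.
Joint ranges: [-2.81, 2.81], [-0.39, 2.02], [-1.27, 1.25], [0.06, 2.57], [-1.19, 4.33], [0.19, 2], [-2.82, 2.82]. Speed limits (rad/s): [1.89, 1.89, 2.39, 2.39, 3.01, 3.01, 3.01].

INTERFACE

Orientations are given as a 3x3 rotation matrix whose columns are the frame's x, y, z axes.
In Python, from rig import robot gives the robot as it stands. Calls block until the motion is done:
- robot.move_ptp(position, orientation): joint-space move of the TCP to a pose.
- robot.move_linear(position, velocity=0.15, frame=None, threshold=None): straight line of the TCP; frame=None keeps the orientation; velocity is the mean speed in m/s. With threshold (N) it stops when the force on the tool has changed by that much, and returns True; else False.
- robot.goto_joints(angles): joint-space move.
- robot.gripper_to(opening): finger opening in m; the grip force is fixed at half the most; returns when the fingers have stopped.
- robot.pause(seconds).
- robot.ik(position, orientation): joint angles nearest the present ones, or None.
- robot.get_state(): the state.
- robot.grab_frame(name): name is "side" or "top"; returns the picture (400x640x3 uint8, red, green, blue); there is no depth.
- robot.camera_info(name): a dict with "fx", "fy", "cx", "cy" (pixels), "dist" ([k1, k2, p1, p2, k3] as OpenCV has them; the pictures are not rectified), "rvec" (rotation vector, rad) and "tvec" (3), from world to camera coordinates, as OpenCV has them. Camera axes: x right, y down, z forward; pixel columns grow to the right and rows downward; lengths in m; the calibration is good to about 2 mm. A picture is of the moment at which its call begins. camera_info takes no time and is no camera call.
A pose or a line that the arm cannot do raises robot.PlanningError and nothing moves.
- robot.sign_off(): hands the job in, once; it reports no verdict.
The state is a dict: "time": time; "qpos": joint angles; "joint_vel": joint speeds; "effort": joint torques, N m; "ee_pos": TCP position; "tool_rot": TCP orientation; "force": force on the tool from outside, world axes, zero at the start; "moment": the same for the moment, N m; "opening": finger opening in m.
Only numpy, scipy, OpenCV 4.12 (cv2) and the standard library are available. Lean on these libraries where they do the work, as an engineer would, in place of code of your own. Each camera call takes 0.05 s, during which the arm holds its last target.

TASK

Pull the sample drawer out as far as it goes, take each oak sample rod from the stand and put it all the way down to the bottom of the glass tube with the collar of its own colour, then push the drawer fully shut. Be gentle with the glass, which cracks under a hard push, and leave the glue bottle, the hammer and the bung as they are.

Things in the scene. Friction and masses are not known exactly. Their poses are not given: they have to be found in the camera images.
- drawer (a joint): the drawer's slide, m: 0 = shut, 0.15 = pulled out to its stop. It opens towards the robot, along the -x axis of handle, and stays where it is left; About 2 N moves it. It runs in a wooden chest fixed to the bench, 240 mm deep, 250 mm wide, 135 mm high. The drawer's light front panel, 14 mm thick, 246 mm wide, reaches 129 mm above the bench and lies on the chest's front face when shut.
- handle (a point): centre of the drawer's dark steel bar handle: a level round bar 10 mm thick, 122 mm long, along this point's y axis, on two 10 mm posts 55 mm either side of this point. The bar's axis is 42 mm in front of the drawer's front panel and 105 mm above the bench; it moves with the drawer. The point's x axis points into the chest, z up.
- tube_rack: rack with six upright glass tubes, in the drawer on stiff felt (gives 2 mm at 20 N), moving with it, 127 mm behind the handle bar (71 mm behind the inside of the front panel). Origin: middle of the row, underside of the tubes, 16 mm above the bench; x into the chest, z up. Tubes along y: -85 red, -51 yellow, -17 green, 17 blue, 51 white, 85 black (mm), with coloured collars and label plates in front. The glass bears at most 20 N.
- stand: loose dark wooden stand, 60 x 230 x 48 mm, about 0.6 kg, with six round holes 12 mm wide and 36 mm deep in one row 38 mm apart along its y axis (at -95, -57, -19, 19, 57, 95 mm). Origin: centre of its underside; z up.
- glue: white bottle with orange cap, 56 mm wide, 130 mm high; origin at the centre of its base. Not part of the job.
- hammer: hammer lying on the bench; origin near the middle of its length. Not part of the job.
- bung: tapered wooden bung, 50 mm wide and 38 mm high; origin at the centre of its base. Not part of the job.
- tube_red (a point): centre of the mouth of the glass tube with the red collar, at the height of its rim, 77 mm above the bench. The bore is about 13 mm wide, flared to about 17 mm in the top 8 mm; its floor is 57 mm below this point. Outside: 19 mm, 25 mm at the rim. Axes as tube_rack.
- tube_yellow (a point): centre of the mouth of the glass tube with the yellow collar, at the height of its rim, 77 mm above the bench. The bore is about 13 mm wide, flared to about 17 mm in the top 8 mm; its floor is 57 mm below this point. Outside: 19 mm, 25 mm at the rim. Axes as tube_rack.
- tube_green (a point): centre of the mouth of the glass tube with the green collar, at the height of its rim, 77 mm above the bench. The bore is about 13 mm wide, flared to about 17 mm in the top 8 mm; its floor is 57 mm below this point. Outside: 19 mm, 25 mm at the rim. Axes as tube_rack.
- tube_blue (a point): centre of the mouth of the glass tube with the blue collar, at the height of its rim, 77 mm above the bench. The bore is about 13 mm wide, flared to about 17 mm in the top 8 mm; its floor is 57 mm below this point. Outside: 19 mm, 25 mm at the rim. Axes as tube_rack.
- tube_white (a point): centre of the mouth of the glass tube with the white collar, at the height of its rim, 77 mm above the bench. The bore is about 13 mm wide, flared to about 17 mm in the top 8 mm; its floor is 57 mm below this point. Outside: 19 mm, 25 mm at the rim. Axes as tube_rack.
- tube_black (a point): centre of the mouth of the glass tube with the black collar, at the height of its rim, 77 mm above the bench. The bore is about 13 mm wide, flared to about 17 mm in the top 8 mm; its floor is 57 mm below this point. Outside: 19 mm, 25 mm at the rim. Axes as tube_rack.
- rod_red: round oak sample rod, 10 mm thick and 100 mm long, about 14 g, upper 32 mm painted red, lower end tapered to 6 mm over its last 4 mm. Origin: centre of the lower end; z points along the rod to its painted end. Stands upright in any hole of the stand, its lower end 12 mm and its top 112 mm above the bench; or absent (None).
- rod_yellow: round oak sample rod, 10 mm thick and 100 mm long, about 14 g, upper 32 mm painted yellow, lower end tapered to 6 mm over its last 4 mm. Origin: centre of the lower end; z points along the rod to its painted end. Stands upright in any hole of the stand, its lower end 12 mm and its top 112 mm above the bench; or absent (None).
- rod_green: round oak sample rod, 10 mm thick and 100 mm long, about 14 g, upper 32 mm painted green, lower end tapered to 6 mm over its last 4 mm. Origin: centre of the lower end; z points along the rod to its painted end. Stands upright in any hole of the stand, its lower end 12 mm and its top 112 mm above the bench; or absent (None).
- rod_blue: round oak sample rod, 10 mm thick and 100 mm long, about 14 g, upper 32 mm painted blue, lower end tapered to 6 mm over its last 4 mm. Origin: centre of the lower end; z points along the rod to its painted end. Stands upright in any hole of the stand, its lower end 12 mm and its top 112 mm above the bench; or absent (None).
- rod_white: round oak sample rod, 10 mm thick and 100 mm long, about 14 g, upper 32 mm painted white, lower end tapered to 6 mm over its last 4 mm. Origin: centre of the lower end; z points along the rod to its painted end. Stands upright in any hole of the stand, its lower end 12 mm and its top 112 mm above the bench; or absent (None).
- rod_black: round oak sample rod, 10 mm thick and 100 mm long, about 14 g, upper 32 mm painted black, lower end tapered to 6 mm over its last 4 mm. Origin: centre of the lower end; z points along the rod to its painted end. Stands upright in any hole of the stand, its lower end 12 mm and its top 112 mm above the bench; or absent (None).

How it is judged:
By the outcome, as a careful person would: the job done as asked, in the order asked, and still so for the second after the job is handed in, with the robot touching nothing.
Of rod_red, rod_yellow, rod_green, rod_blue, rod_white, rod_black only 4 to 6 are there at a start; the rules pass over those that are not, and their reading is None.
At some moment in a run one of stand may be knocked a few centimetres aside while the robot is not near it.
It also fails if it takes over 210 s, if anything falls off the work surface, if the arm or the gripper's body presses on something with over 40 N, if the wrist force passes 120 N, or if a joint passes its speed limit or range.

## Working session

There is one attempt and no reset: what is moved stays moved. The work goes in short steps, each a Python script; the robot and the scene stay as the last script left them, time stands still between calls to the robot, and variables do not carry over. Pictures are saved under pics/ and viewed, and the job is handed in when it is done.

```bash
ls; mkdir -p pics
python3 - <<'E'
from rig import robot
import cv2
for n in("side","top"):
    im=robot.grab_frame(n); cv2.imwrite(f"pics/{n}0.png",im[:,:,::-1])
    print(robot.camera_info(n))
s=robot.get_state(); print(s["time"],s["ee_pos"],s["tool_rot"],s["opening"])
E
```

```text
pics
{'fx': 403.77568415276295, 'fy': 403.77568415276295, 'cx': 319.98172772632887, 'cy': 200.13992003738977, 'dist': array([-0.00044603,  0.        ,  0.        ,  0.        ,  0.        ]), 'rvec': array([ 0.67131114, -2.61164114,  1.12410946]), 'tvec': array([0.52186577, 0.2928382 , 0.68192294])}
{'fx': 503.24761261761006, 'fy': 503.24761261761006, 'cx': 324.22281979724323, 'cy': 202.38459148081205, 'dist': array([-0.13388333,  0.        ,  0.        ,  0.        ,  0.        ]), 'rvec': array([ 2.09349988, -2.14130733,  0.17323134]), 'tvec': array([0.01350385, 0.61724751, 1.147915  ])}
0.1 [0.17494768 0.59968496 0.22389009] [[-9.59988522e-01  2.80039269e-01 -2.14512409e-04]
 [ 2.80039336e-01  9.59987936e-01 -1.06456680e-03]
 [-9.21911847e-05 -1.08204383e-03 -9.99999410e-01]] 0.09389201626699561
```

View pics/side0.png

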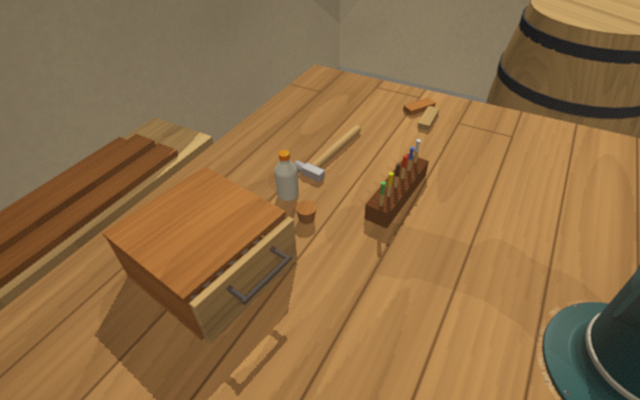

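View pics/top0.png

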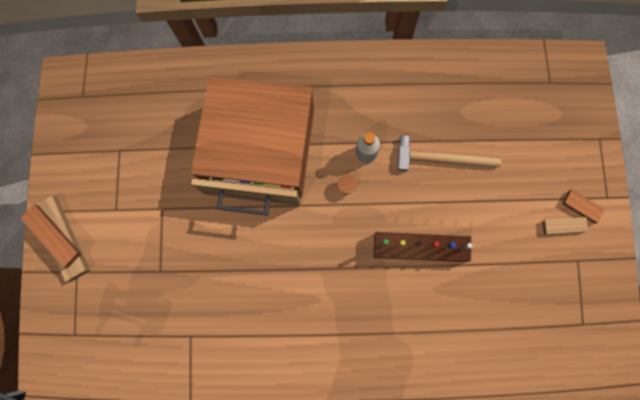

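```bash
cat > h.py <<'E'
from rig import robot
import numpy as np, cv2
CI={n:robot.camera_info(n) for n in("side","top")}
def K(n):
    c=CI[n]; return np.array([[c["fx"],0,c["cx"]],[0,c["fy"],c["cy"]],[0,0,1.]])
def proj(n,P):
    c=CI[n]; return cv2.projectPoints(np.asarray(P,float).reshape(-1,3),c["rvec"],c["tvec"],K(n),c["dist"])[0].reshape(-1,2)
def back(n,uv,z):
    c=CI[n]; R=cv2.Rodrigues(c["rvec"])[0]
    uv=np.asarray(uv,float).reshape(-1,1,2)
    p=cv2.undistortPoints(uv,K(n),c["dist"]).reshape(-1,2)
    d=np.c_[p,np.ones(len(p))]@R; o=-R.T@c["tvec"]
    return o+d*((z-o[2])/d[:,2])[:,None]
def crop(im,x0,x1,y0,y1,s,fn):
    cv2.imwrite(fn,cv2.resize(im[y0:y1,x0:x1,::-1],None,fx=s,fy=s,interpolation=cv2.INTER_CUBIC))
E
python3 - <<'E'
from h import *
t=cv2.imread("pics/top0.png")[:,:,::-1]; s=cv2.imread("pics/side0.png")[:,:,::-1]
crop(t,180,330,70,230,5,"pics/t_dr.png") if 0 else crop(t,185,325,130,230,5,"pics/t_dr.png")
crop(t,360,480,220,275,6,"pics/t_st.png")
crop(s,350,450,130,240,5,"pics/s_st.png")
crop(s,180,310,205,345,4,"pics/s_dr.png")
for n in CI:
    R=cv2.Rodrigues(CI[n]["rvec"])[0]; print(n,-R.T@CI[n]["tvec"],R)
E
```

```text
side [0.29683815 0.50828458 0.69039908] [[-0.87154033 -0.4898951  -0.02050007]
 [-0.32185916  0.60313832 -0.72981562]
 [ 0.36989747 -0.62946561 -0.6833366 ]]
top [ 0.39919222 -0.02053433  1.24060856] [[-0.02067746 -0.9995703  -0.02077615]
 [-0.98323173  0.02409662 -0.18076148]
 [ 0.18118444  0.01669008 -0.9833075 ]]
```

View pics/t_dr.png

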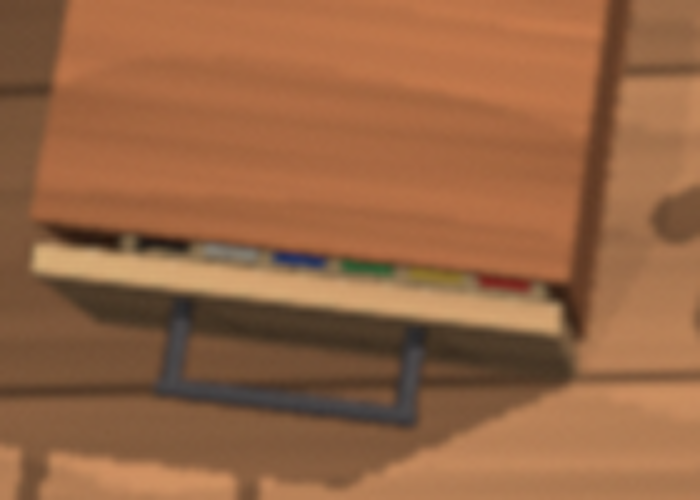

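View pics/t_st.png

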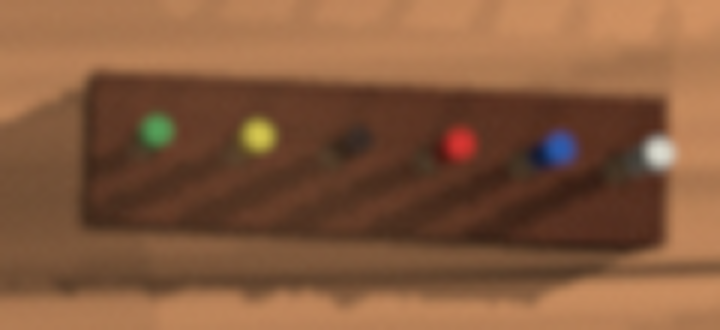

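View pics/s_st.png

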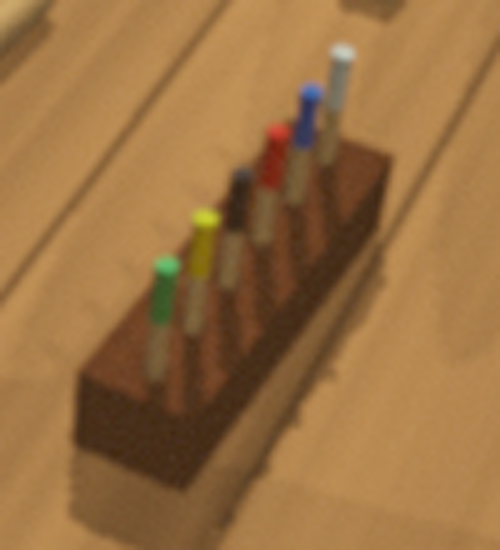

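View pics/s_dr.png

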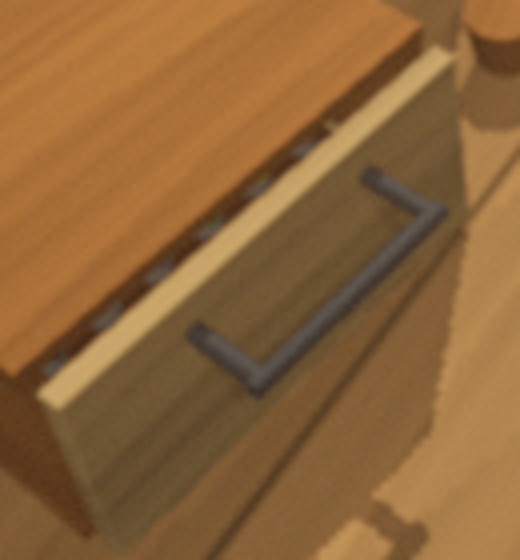

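```bash
cat > fit0.py <<'E'
from h import *
from scipy.optimize import least_squares
def f(pts,x0,y0,s): return [((x+.5)/s-.5+x0,(y+.5)/s-.5+y0) for x,y in pts]
H=[(.042,.123,.129),(.042,-.123,.129),(.056,.123,.129),(.056,-.123,.129),(0,.055,.105),(0,-.055,.105)]
T=f([(33,270),(560,332),(37,245),(563,303),(173,385),(405,414)],185,130,5)
S=f([(60,408),(455,62),(40,392),(435,48),(258,382),(436,213)],180,205,4)
def W(p,L): 
    c,s=np.cos(p[2]),np.sin(p[2]); L=np.array(L); return np.c_[p[0]+c*L[:,0]-s*L[:,1],p[1]+s*L[:,0]+c*L[:,1],L[:,2]]
def res(p,sel="ts"):
    r=[]
    if "t" in sel:r.append(proj("top",W(p,H))-T)
    if "s" in sel:r.append(proj("side",W(p,H))-S)
    return np.concatenate(r).ravel()
for sel in("t","s","ts"):
    r=least_squares(res,[.5,.2,0],args=(sel,)); print("handle",sel,r.x,np.degrees(r.x[2])); print(r.fun.reshape(-1,2).round(1).tolist())
p=r.x
cf=back("top",f([(35,222),(570,285)],185,130,5),.135); print("chest front",cf)
c,s=np.cos(p[2]),np.sin(p[2]); print("d",((cf[:,:2]-p[:2])@[c,s])-.056)
Tt=f([(157,131),(259,135),(355,138),(460,144),(560,149),(658,152)],360,220,6)
Ts=f([(166,263),(205,218),(242,174),(277,130),(310,91),(343,50)],350,130,5)
print(back("top",Tt,.112).round(4)); print(back("side",Ts,.112).round(4))
E
python3 fit0.py
```

```text
handle t [ 0.59584122  0.18788674 -0.14178391] -8.123619919351963
[[-0.3, 0.3], [0.1, 0.1], [-0.1, -0.6], [0.3, -0.2], [-0.1, 0.4], [0.2, 0.1]]
handle s [ 0.59589243  0.18862682 -0.1474159 ] -8.446308712140072
[[-0.5, 0.7], [0.7, -1.5], [-1.2, 0.1], [0.3, -1.0], [1.3, -0.1], [-0.3, 0.9]]
handle ts [ 0.59592866  0.18831692 -0.14487898] -8.300954163484171
[[-0.4, 0.1], [-0.1, 0.2], [-0.2, -0.8], [0.1, -0.0], [-0.3, 0.3], [-0.0, 0.2], [-0.4, 0.7], [0.6, -1.6], [-1.0, 0.1], [0.2, -1.1], [1.4, -0.2], [-0.3, 0.8]]
chest front [[0.67654401 0.30101574 0.135     ]
 [0.64043939 0.05514989 0.135     ]]
d [0.00750015 0.00727009]
[[ 0.5145 -0.1379  0.112 ]
 [ 0.512  -0.1762  0.112 ]
 [ 0.5099 -0.2123  0.112 ]
 [ 0.5066 -0.2519  0.112 ]
 [ 0.5036 -0.2897  0.112 ]
 [ 0.5014 -0.3271  0.112 ]]
[[ 0.5167 -0.1394  0.112 ]
 [ 0.5134 -0.1763  0.112 ]
 [ 0.5105 -0.2139  0.112 ]
 [ 0.5082 -0.253   0.112 ]
 [ 0.5053 -0.2899  0.112 ]
 [ 0.5028 -0.3301  0.112 ]]
```

```bash
cat >> h.py <<'E'
def Rj(th):  # jaws (tool y) along world heading th, tool down
    y=np.array([np.cos(th),np.sin(th),0]); z=np.array([0,0,-1.]); return np.c_[np.cross(y,z),y,z]
def st():
    s=robot.get_state(); return "t=%.1f p=%s op=%.4f F=%s"%(s["time"],np.round(s["ee_pos"],4),s["opening"],np.round(s["force"],2))
E
python3 - <<'E'
from h import *
th=-.144
for t in(th,th+np.pi):
    for p in([.596,.188,.105],[.596,.188,.25],[.44,.21,.105],[.59,.19,.11],[.59,.1,.2],[.59,.27,.2]):
        q=robot.ik(p,Rj(t)); print(t,p,None if q is None else np.round(q,2))
for t in(-.08,-.08+np.pi):
    for p in([.515,-.138,.105],[.502,-.33,.2]):
        q=robot.ik(p,Rj(t)); print(t,p,None if q is None else np.round(q,2))
E
```

```text
-0.144 [0.596, 0.188, 0.105] [-0.78  0.62  0.58  1.73 -0.41  0.92 -0.17]
-0.144 [0.596, 0.188, 0.25] [-0.78  0.44  0.58  1.6  -0.26  1.17 -0.29]
-0.144 [0.44, 0.21, 0.105] [-0.91  0.37  0.48  2.07 -0.24  0.76 -0.43]
-0.144 [0.59, 0.19, 0.11] [-0.78  0.6   0.58  1.74 -0.4   0.92 -0.18]
-0.144 [0.59, 0.1, 0.2] [-0.7   0.46  0.64  1.72 -0.31  1.06 -0.1 ]
-0.144 [0.59, 0.27, 0.2] [-0.81  0.52  0.48  1.59 -0.26  1.1  -0.42]
2.997592653589793 [0.596, 0.188, 0.105] [-0.3   0.55 -0.08  1.71  0.05  0.89  2.6 ]
2.997592653589793 [0.596, 0.188, 0.25] [-0.38  0.4   0.03  1.59 -0.01  1.16  2.65]
2.997592653589793 [0.44, 0.21, 0.105] [-0.45  0.34 -0.07  2.05  0.03  0.75  2.46]
2.997592653589793 [0.59, 0.19, 0.11] [-0.3   0.53 -0.08  1.72  0.05  0.89  2.6 ]
2.997592653589793 [0.59, 0.1, 0.2] [-0.31  0.39  0.11  1.71 -0.05  1.04  2.82]
2.997592653589793 [0.59, 0.27, 0.2] [-0.41  0.48 -0.09  1.57  0.05  1.09  2.49]
-0.08 [0.515, -0.138, 0.105] [-0.57  0.65  1.04  1.97 -0.7   0.94  0.74]
-0.08 [0.502, -0.33, 0.2] [-0.1   0.53  0.86  1.72 -0.44  1.1   0.82]
3.061592653589793 [0.515, -0.138, 0.105] [-0.6   0.68  1.08  1.97 -0.74  0.96 -2.36]
3.061592653589793 [0.502, -0.33, 0.2] [-0.22  0.63  1.08  1.73 -0.61  1.16 -2.18]
```

Run:
```python
from h import *
th=-.144; R=Rj(th); ux=np.array([np.cos(th),np.sin(th),0])
p=np.array([.5959,.188,0])
robot.gripper_to(.036)
robot.move_ptp(p+[0,0,.24],R)
print(st())
robot.move_linear(p+[0,0,.15],.12)
print(robot.move_linear(p+[0,0,.104],.06,threshold=6),st())
robot.gripper_to(.0)
print(st())
crop(robot.grab_frame("side"),140,380,160,350,3,"pics/s1.png")
```

```text
t=3.2 p=[0.5955 0.1893 0.2398] op=0.0359 F=[ 0.04 -0.2  -0.27]
False t=5.0 p=[0.5961 0.188  0.1043] op=0.0362 F=[0.25 0.29 0.09]
t=5.6 p=[0.596  0.188  0.1041] op=0.0092 F=[-0.07 -0.05  2.29]
```

View pics/s1.png

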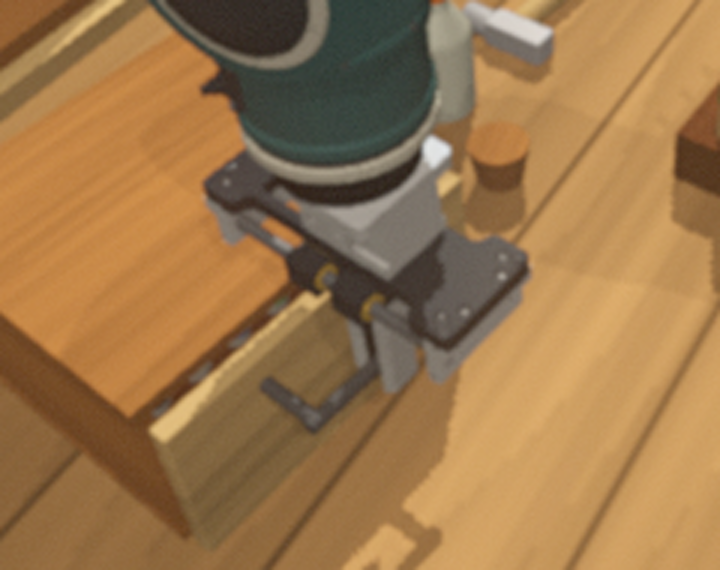

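The gripper holds the bar (side picture, around (330,390) of the crop). Now I pull until the stop is felt.

Run:
```python
from h import *
th=-.144; ux=np.array([np.cos(th),np.sin(th),0])
p0=robot.get_state()["ee_pos"]
robot.move_linear(p0-ux*.13,.08); print(st())
p=robot.get_state()["ee_pos"]
print(robot.move_linear(p0-ux*.158,.03,threshold=10),st())
d=robot.get_state()["ee_pos"]-p0; print(d, np.linalg.norm(d), d@ux)
robot.pause(.3); print(st())
```

```text
t=7.4 p=[0.4674 0.2068 0.1041] op=0.0092 F=[-0.35  4.92  2.23]
True t=7.9 p=[0.4572 0.2083 0.1042] op=0.0092 F=[ 4.05  0.49 -0.39]
[-1.38734999e-01  2.02408374e-02  1.92586777e-05] 0.1402037506834134 -0.14020369586679168
t=8.2 p=[0.4572 0.2083 0.1041] op=0.0090 F=[ 5.32 -3.54  3.19]
```

Run:
```python
from h import *
th=-.144; ux=np.array([np.cos(th),np.sin(th),0])
p=robot.get_state()["ee_pos"]
print(robot.move_linear(p-ux*.012,.02,threshold=15),st())
d=robot.get_state()["ee_pos"]-p; print(d@ux)
robot.pause(.3); print(st())
```

```text
True t=8.4 p=[0.4573 0.2083 0.1042] op=0.0089 F=[1.77 0.99 2.87]
2.6035747413082126e-05
t=8.8 p=[0.4573 0.2083 0.1041] op=0.0087 F=[ 2.16 -1.17  1.61]
```

Run:
```python
from h import *
robot.gripper_to(.036); print(st())
p=robot.get_state()["ee_pos"]
robot.move_linear([p[0],p[1],.22],.15)
robot.move_ptp([.47,-.05,.25],Rj(-.1)); print(st())
t=robot.grab_frame("top"); s=robot.grab_frame("side")
cv2.imwrite("pics/top2.png",t[:,:,::-1]);cv2.imwrite("pics/side2.png",s[:,:,::-1])
crop(t,185,325,130,250,5,"pics/t2.png"); crop(s,170,370,200,380,4,"pics/s2.png")
```

```text
t=9.4 p=[0.4573 0.2084 0.1042] op=0.0359 F=[0.41 0.04 0.53]
t=11.3 p=[ 0.4701 -0.0487  0.2496] op=0.0359 F=[-0.66  0.39  0.68]
```

View pics/t2.png

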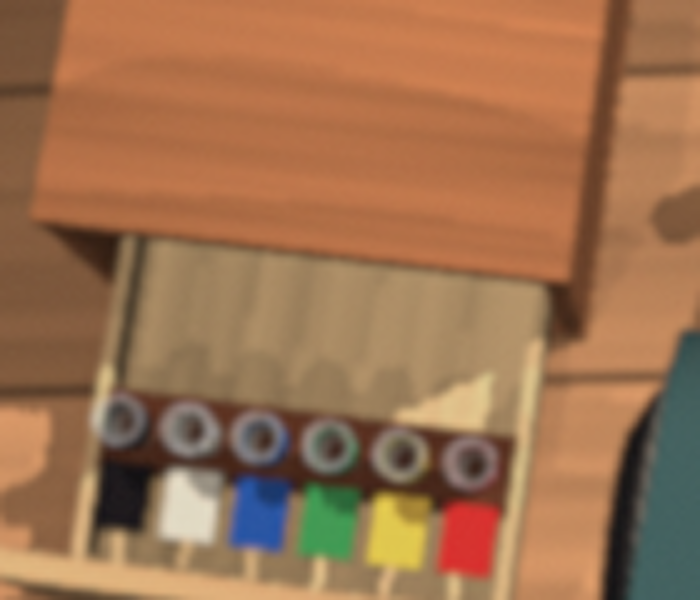

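View pics/s2.png

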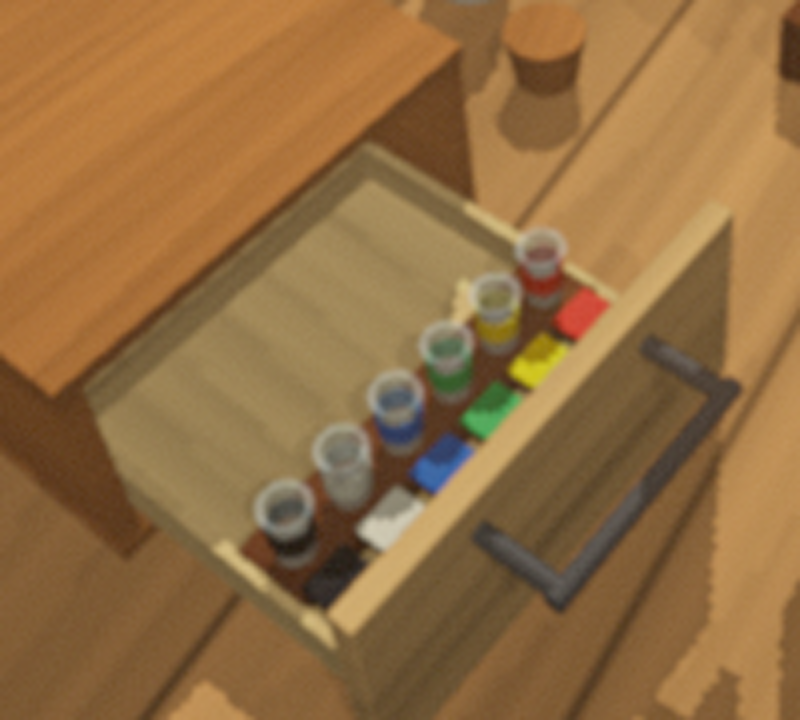

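View pics/top2.png

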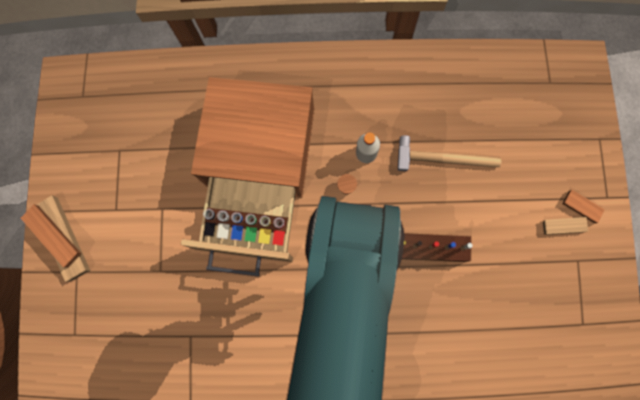

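Run:
```python
from h import *
from scipy.optimize import least_squares
def f(pts,x0,y0,s): return [((x+.5)/s-.5+x0,(y+.5)/s-.5+y0) for x,y in pts]
Y=[.085,.051,.017,-.017,-.051,-.085]
T=f([(119,420),(189,429),(259,438),(329,446),(399,455),(470,463)],185,130,5)
S=f([(287,512),(343,454),(396,398),(446,345),(496,296),(541,248)],170,200,4)
def W(p):
    return np.c_[p[0]-np.sin(p[2])*np.array(Y),p[1]+np.cos(p[2])*np.array(Y),np.full(6,.077)]
for sel in("t","s","ts"):
    fn=lambda p:np.concatenate(([proj("top",W(p))-T] if "t" in sel else [])+([proj("side",W(p))-S] if "s" in sel else [])).ravel()
    r=least_squares(fn,[.58,.19,-.14]); print(sel,r.x,"\n",r.fun.reshape(-1,2).round(1).tolist())
    p=r.x; print("handle impl",p[:2]-.127*np.array([np.cos(p[2]),np.sin(p[2])]))
cf=back("top",f([(32,217),(570,282)],185,130,5),.135)[:,:2]
u=np.array([np.cos(-.144),np.sin(-.144)]); print("d",(cf-[.4573,.2083])@u-.056)
np.save("row.npy",p)
```

```text
t [ 0.58099296  0.19049748 -0.14428575] 
 [[-0.1, 0.0], [-0.2, -0.0], [-0.1, -0.1], [-0.0, 0.0], [0.2, -0.0], [0.3, 0.1]]
handle impl [0.45531263 0.20875826]
s [ 0.58114453  0.19207852 -0.13126373] 
 [[0.0, -0.2], [0.1, -0.2], [0.2, -0.0], [0.2, 0.2], [-0.3, 0.1], [-0.2, 0.3]]
handle impl [0.45523708 0.20870119]
ts [ 0.58114938  0.19146843 -0.13644365] 
 [[-0.6, 0.3], [-0.6, 0.1], [-0.6, -0.1], [-0.4, -0.1], [-0.2, -0.3], [-0.1, -0.2], [0.0, -0.6], [0.2, -0.6], [0.3, -0.3], [0.5, -0.0], [-0.0, -0.1], [0.1, 0.2]]
handle impl [0.45532972 0.20874305]
d [0.14983656 0.148591  ]
```

Drawer is out to the stop: about 149–150 mm from the images, and the line was stiff there. All six rims show clearly, at crop (119..470, 420..463). Next I pick the red rod.

Run:
```python
from h import *
R=Rj(-.071); p=np.array([.5085,-.2525])
robot.move_ptp([*p,.22],R); print(st())
robot.move_linear([*p,.15],.15)
print(robot.move_linear([*p,.102],.06,threshold=5),st())
s=robot.grab_frame("side"); crop(s,340,470,90,240,4,"pics/s3.png")
```

```text
t=12.2 p=[ 0.5089 -0.2514  0.2197] op=0.0358 F=[0.55 0.52 0.2 ]
False t=13.8 p=[ 0.5086 -0.2527  0.1023] op=0.0360 F=[-0.05  0.23  0.83]
```

View pics/s3.png

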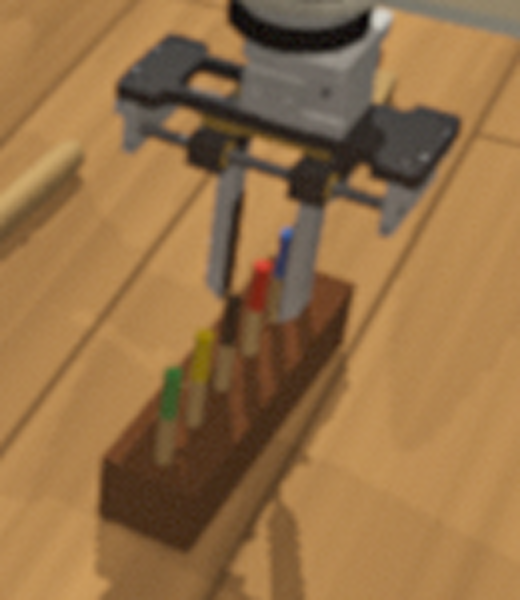

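Red rod (crop 262,265) sits between the two fingers (tips at 218,290 and 290,312). Closing, lifting, and carrying it to the tube.

Run:
```python
from h import *
robot.gripper_to(0); print(st())
p=robot.get_state()["ee_pos"]
robot.move_linear([p[0],p[1],.17],.1)
robot.move_linear([p[0],p[1],.25],.2); print(st())
th=-.142; c,s=np.cos(th),np.sin(th)
C=np.array([.5830,.1913]); 
tgt=lambda y:C+y*np.array([-s,c])
t=tgt(-.085); print(t)
robot.move_ptp([*t,.25],Rj(th))
robot.move_linear([*t,.180],.12); robot.pause(.3); print(st())
a=robot.grab_frame("side"); cv2.imwrite("pics/side4.png",a[:,:,::-1]); crop(a,240,360,200,310,6,"pics/s4.png")
b=robot.grab_frame("top"); cv2.imwrite("pics/top4.png",b[:,:,::-1])
e=robot.get_state()["ee_pos"]
tip=e-[0,0,.09]
print("tip px",proj("side",tip),(proj("side",tip)-[240,200]+.5)*6-.5)
print("rim ctr px",(proj("side",[*t,.077])-[240,200]+.5)*6-.5)
```

```text
t=14.4 p=[ 0.5086 -0.2525  0.1021] op=0.0093 F=[-0.    0.49  1.  ]
t=15.8 p=[ 0.5085 -0.2523  0.2497] op=0.0093 F=[-0.07 -0.58  0.22]
[0.57097052 0.10715553]
t=18.2 p=[0.5711 0.1073 0.1804] op=0.0094 F=[-0.13 -0.49 -0.66]
tip px [[304.02234648 257.15705101]] [[386.63407889 345.44230608]]
rim ctr px [[388.90331868 371.56456292]]
```

View pics/s4.png

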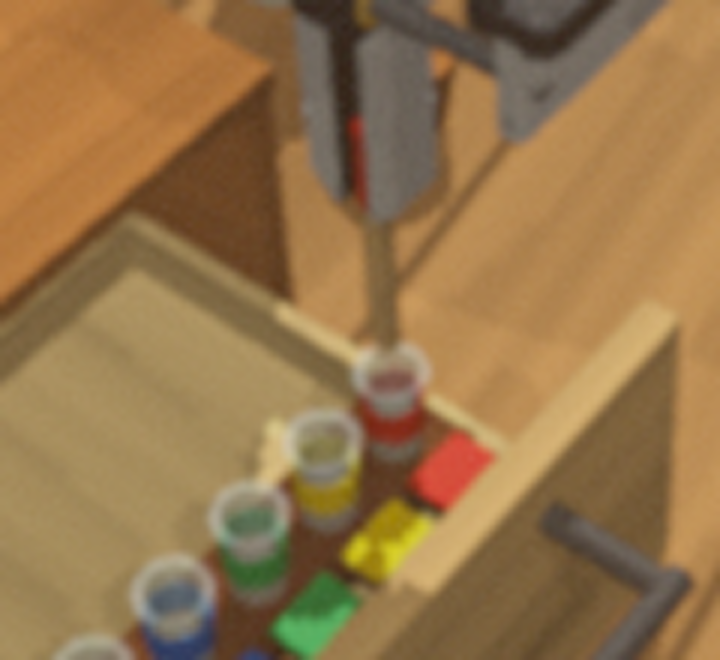

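View pics/top4.png

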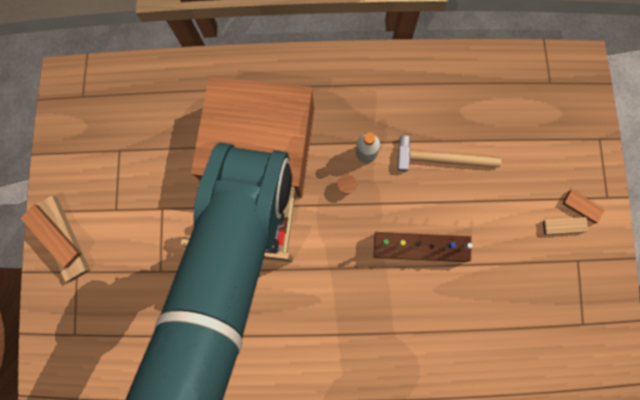

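Side picture: the rod comes down at crop u≈385 and its tip is just hidden by the red rim. The rim is centred near (391,370). I'll compute the small correction.

Run:
```python
from h import *
t=np.array([.571,.1073,.077]); a=proj("side",t)[0]
J=np.c_[(proj("side",t+[.001,0,0])[0]-a),(proj("side",t+[0,.001,0])[0]-a)]*6; print("crop px/mm",J); print(np.linalg.solve(J,[4,-1]),np.linalg.solve(J,[4,-4]),np.linalg.solve(J,[4,2]))
s=cv2.imread("pics/side4.png")[:,:,::-1]; crop(s,285,325,225,275,14,"pics/s4b.png")
s=cv2.imread("pics/side2.png")[:,:,::-1]; crop(s,285,325,225,275,14,"pics/s2b.png")
```

```text
crop px/mm [[-2.6853754  -1.61309213]
 [-1.18452417  2.19215091]]
[-0.91766801 -0.95203297] [-0.29704863 -1.9852015 ] [-1.5382874   0.08113556]
```

View pics/s4b.png

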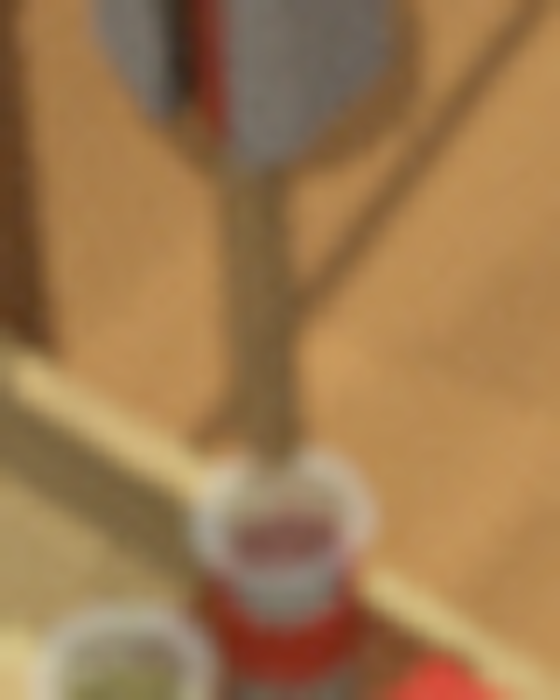

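```bash
cat >> h.py <<'E'
def insert(t,zend=.1085,thr=6):
    robot.move_linear([*t,.158],.05)   # tip at .068, in the flare
    hit=robot.move_linear([*t,zend],.03,threshold=thr)
    robot.pause(.2); s=robot.get_state(); print("hit",hit,st()); return s["ee_pos"][2]
E
python3 - <<'E'
from h import *
t=[.5704,.1069]
robot.move_linear([*t,.180],.05); print(st())
print(insert(t))
E
```

```text
t=18.5 p=[0.5704 0.1069 0.18  ] op=0.0094 F=[ 0.2   0.25 -0.15]
hit False t=21.1 p=[0.5706 0.1069 0.1089] op=0.0095 F=[-0.63  0.01  5.5 ]
0.1088823024179866
```

```bash
cat >> h.py <<'E'
TH=-.143; C=np.array([.5825,.1910]); OFF=dict(red=-.085,yellow=-.051,green=-.017,blue=.017,white=.051,black=.085)
def tube(c): return C+OFF[c]*np.array([-np.sin(TH),np.cos(TH)])
HOLES=dict(green=.095,yellow=.057,black=.019,red=-.019,blue=-.057,white=-.095)
SY=-.070; 
def rod(c,S): return np.asarray(S)+HOLES[c]*np.array([-np.sin(SY),np.cos(SY)])
S0=np.array([.5085,-.2525])+.019*np.array([-np.sin(SY),np.cos(SY)])
def standcheck(tag):
    ref=cv2.imread("pics/top0.png"); im=robot.grab_frame("top"); cv2.imwrite(f"pics/top_{tag}.png",im[:,:,::-1])
    g=lambda a:cv2.cvtColor(a,cv2.COLOR_BGR2GRAY).astype(np.float32)[215:285,355:495]
    a,b=g(ref),g(np.ascontiguousarray(im[:,:,::-1])); w=cv2.createHanningWindow(a.shape[::-1],cv2.CV_32F)
    sh,r=cv2.phaseCorrelate(a,b,w); print("stand shift px",np.round(sh,2),"resp %.2f"%r,"diff %.1f"%np.abs(a-b).mean()); return sh
E
python3 - <<'E'
from h import *
robot.gripper_to(.034)
p=robot.get_state()["ee_pos"]; robot.move_linear([p[0],p[1],.25],.2); print(st())
standcheck("5")
a=robot.grab_frame("side"); crop(a,190,370,190,360,4,"pics/s5.png")
print(S0,rod("white",S0),rod("green",S0))
E
```

```text
t=22.6 p=[0.5699 0.107  0.249 ] op=0.0341 F=[-0.03 -0.61 -0.18]
stand shift px [-0.09  0.06] resp 0.82 diff 9.7
[ 0.50982891 -0.23354653] [ 0.50318434 -0.32831388] [ 0.51647348 -0.13877919]
```

View pics/s5.png

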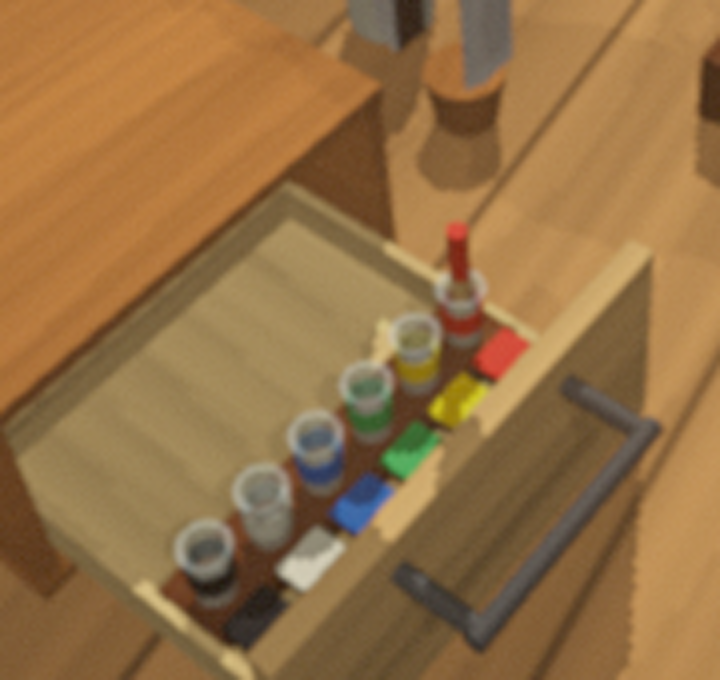

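Red rod is seated upright in the red-collared tube (crop 457,230), and the stand hasn't moved. Next is white.

```bash
cat >> h.py <<'E'
def pick(c,S=S0):
    p=rod(c,S)
    robot.move_ptp([*p,.235],Rj(SY)); robot.move_linear([*p,.15],.15)
    if robot.move_linear([*p,.102],.06,threshold=5): print("CONTACT",st())
    robot.gripper_to(0); print("grip",st())
    e=robot.get_state()["ee_pos"]
    robot.move_linear([e[0],e[1],.17],.12); robot.move_linear([e[0],e[1],.255],.2)
def above(c,tag):
    t=tube(c)
    robot.move_ptp([*t,.255],Rj(TH)); robot.move_linear([*t,.180],.12); robot.pause(.2); print("above",st())
    a=robot.grab_frame("side"); cv2.imwrite(f"pics/side_{tag}.png",a[:,:,::-1])
    e=robot.get_state()["ee_pos"]; q=proj("side",e-[0,0,.09])[0]; r=proj("side",[*t,.077])[0]
    x0,y0=int(r[0])-20,int(r[1])-36
    f=lambda q:((q-[x0,y0]+.5)*14-.5).round()
    crop(a,x0,x0+40,y0,y0+50,14,f"pics/z_{tag}.png"); print("pred tip",f(q),"rim",f(r))
    print("rod axis 30mm up",f(proj("side",e-[0,0,.06])[0]))
E
python3 - <<'E'
from h import *
pick("white"); above("white","white")
E
```

```text
grip t=26.5 p=[ 0.5032 -0.3283  0.1021] op=0.0097 F=[ 0.07 -0.04  1.85]
above t=30.8 p=[0.5901 0.2416 0.1807] op=0.0093 F=[0.27 0.67 0.39]
pred tip [284. 463.] rim [300. 523.]
rod axis 30mm up [250. 323.]
```

View pics/z_white.png

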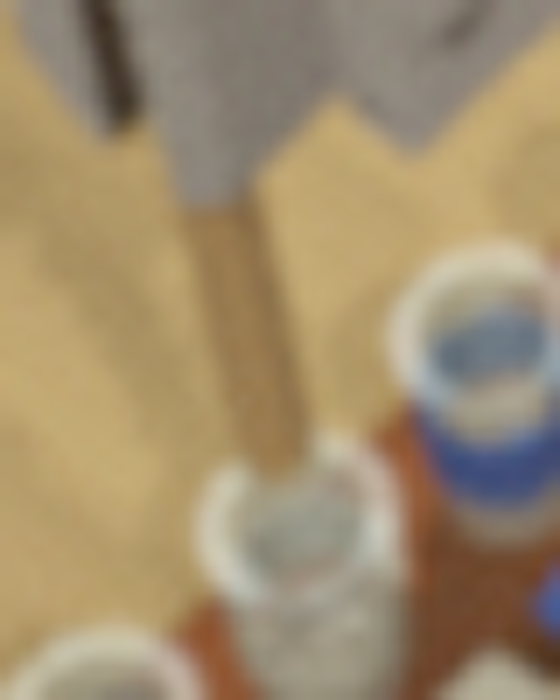

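White: rod axis at (248,323) against a predicted (250,323), and rim centre at (301,521) against (300,523). They agree, so I insert.

```bash
cat >> h.py <<'E'
def release():
    robot.gripper_to(.034); e=robot.get_state()["ee_pos"]; robot.move_linear([e[0],e[1],.255],.2)
E
python3 - <<'E'
from h import *
z=insert(tube("white"))
if z<.1105:
    release(); sh=standcheck("6")
    if np.hypot(*sh)<.6: pick("blue"); above("blue","blue")
E
```

```text
hit False t=33.5 p=[0.59   0.2415 0.1089] op=0.0090 F=[-0.92  0.57  5.87]
stand shift px [ 6.96 10.31] resp 0.64 diff 25.0
```

```bash
ls pics | tail -3
```

```text
top_5.png
top_6.png
z_white.png
```

Now the stand has been knocked. Locating it again.

Run:
```python
from h import *
im=cv2.imread("pics/top_6.png")[:,:,::-1]; crop(im,355,495,215,295,5,"pics/t6.png")
a=robot.grab_frame("side"); cv2.imwrite("pics/side6.png",a[:,:,::-1])
```

```text
(no output)
```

View pics/t6.png

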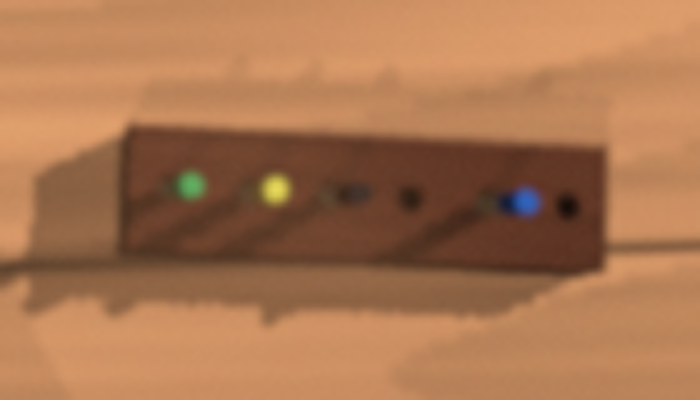

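View pics/side6.png

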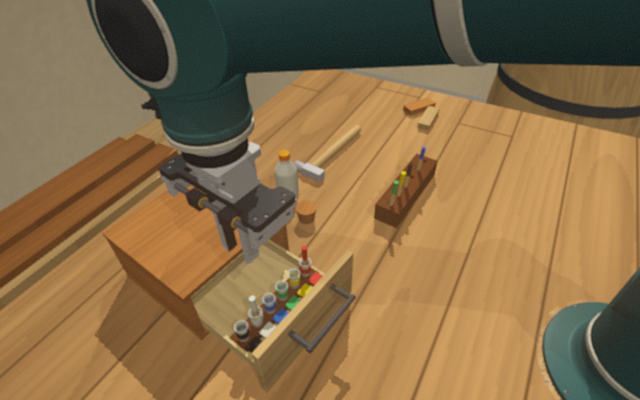

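Run:
```python
from h import *
from scipy.optimize import least_squares
def f(pts,x0,y0,s): return np.array([((x+.5)/s-.5+x0,(y+.5)/s-.5+y0) for x,y in pts])
def run(T,ys,zs):
    ys=np.array(ys);zs=np.array(zs)
    W=lambda p:np.c_[p[0]-np.sin(p[2])*ys,p[1]+np.cos(p[2])*ys,zs]
    r=least_squares(lambda p:(proj("top",W(p))-T).ravel(),[.5,-.24,-.07]); print(r.x,r.fun.reshape(-1,2).round(1).tolist()); return r.x
a=run(f([(157,131),(259,135),(355,138),(460,144),(560,149),(658,152)],360,220,6),[.095,.057,.019,-.019,-.057,-.095],[.112]*6)
b=run(f([(191,186),(276,190),(358,193),(410,198),(527,203),(568,206)],355,215,5),[.095,.057,.019,-.019,-.057,-.095],[.112]*3+[.048,.112,.048])
print("S0",S0,"bias",S0-a[:2]); print("newS",S0-a[:2]+b[:2])
```

```text
[ 0.50801827 -0.23249964 -0.07078454] [[-0.1, -0.1], [-0.2, -0.0], [0.6, 0.2], [-0.2, -0.0], [-0.2, -0.2], [0.1, 0.0]]
[ 0.48522732 -0.24684287 -0.05563656] [[-0.4, 0.1], [-0.5, -0.2], [-0.0, -0.3], [0.7, 1.3], [-0.4, -1.4], [0.6, 0.6]]
S0 [ 0.50982891 -0.23354653] bias [ 0.00181064 -0.00104689]
newS [ 0.48703796 -0.24788976]
```

Run:
```python
from h import *
from scipy.optimize import least_squares
def f(pts,x0,y0,s): return np.array([((x+.5)/s-.5+x0,(y+.5)/s-.5+y0) for x,y in pts])
def run(n,T,ys,zs,xs=0):
    ys=np.array(ys);zs=np.array(zs);xs=np.zeros(len(ys))+xs
    W=lambda p:np.c_[p[0]+xs*np.cos(p[2])-np.sin(p[2])*ys,p[1]+xs*np.sin(p[2])+np.cos(p[2])*ys,zs]
    r=least_squares(lambda p:(proj(n,W(p))-T).ravel(),[.5,-.24,-.07]); print(r.x,r.fun.reshape(-1,2).round(1).tolist()); return r.x
run("top",f([(191,186),(276,190),(527,203)],355,215,5),[.095,.057,-.057],[.112]*3)
run("top",f([(410,198),(568,206)],355,215,5),[-.019,-.095],[.048]*2)
print("corners: new, old")
run("top",f([(129,128),(606,149),(603,270),(122,252)],355,215,5),[.115,-.115,-.115,.115],[.048]*4,[.03,.03,-.03,-.03])
run("top",f([(92,72),(666,98),(663,247),(83,225)],360,220,6),[.115,-.115,-.115,.115],[.048]*4,[.03,.03,-.03,-.03])
s=cv2.imread("pics/side6.png")[:,:,::-1]; crop(s,365,450,135,235,6,"pics/s6.png")
```

```text
[ 0.48335147 -0.2476276  -0.07869357] [[0.0, -0.0], [-0.1, 0.0], [0.0, -0.0]]
[ 0.48890281 -0.24549106 -0.07975949] [[0.0, 0.0], [-0.0, -0.0]]
corners: new, old
[ 0.48709062 -0.24350951 -0.07009472] [[-0.5, -0.3], [-0.1, -0.4], [0.4, 0.6], [0.1, 0.2]]
[ 0.50698796 -0.23166913 -0.07022749] [[-0.3, 0.1], [-0.3, -0.0], [0.1, 0.2], [0.4, -0.2]]
```

View pics/s6.png

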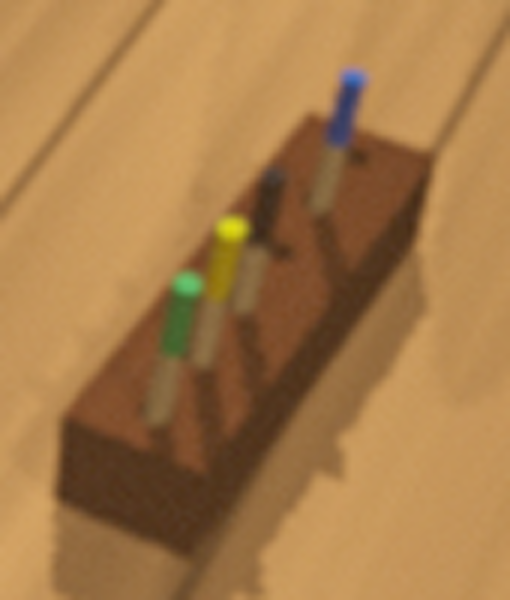

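The rods seem to lean in this frame, so the knock may still have been under way. I'll take fresh pictures.

Run:
```python
from h import *
robot.pause(1.0); t=robot.grab_frame("top"); s=robot.grab_frame("side"); print(st())
cv2.imwrite("pics/top7.png",t[:,:,::-1]);cv2.imwrite("pics/side7.png",s[:,:,::-1])
crop(t,355,495,215,295,5,"pics/t7.png");crop(s,365,450,135,235,6,"pics/s7.png")
```

```text
t=36.1 p=[0.5898 0.2415 0.255 ] op=0.0340 F=[ 0.55 -0.67 -0.33]
```

View pics/t7.png

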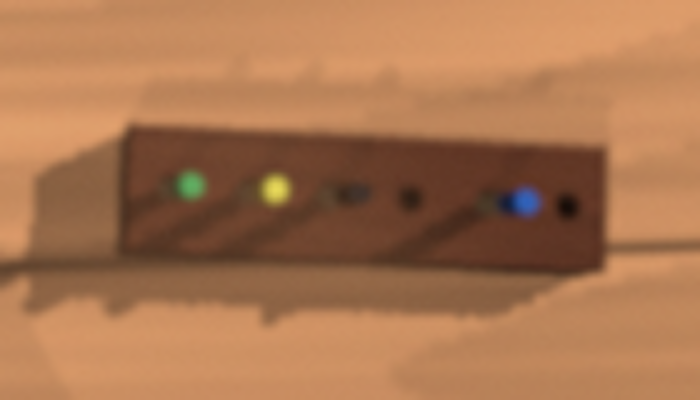

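View pics/s7.png

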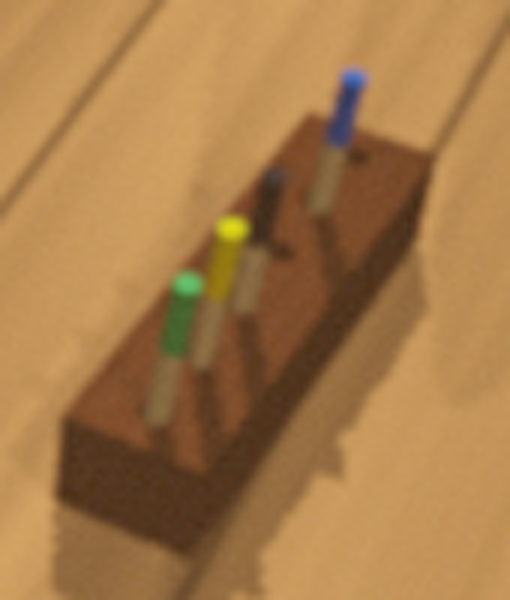

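Run:
```python
from h import *
def f(pts,x0,y0,s): return np.array([((x+.5)/s-.5+x0,(y+.5)/s-.5+y0) for x,y in pts])
a=back("top",f([(191,186),(276,190),(360,193),(527,203)],355,215,5),.112)[:,:2]+[.0018,-.001]
b=back("side",f([(188,284),(232,229),(273,175),(352,77)],365,135,6),.112)[:,:2]+[.0003,.0005]
print("g,y,k,b tops top\n",a.round(4),"\nside\n",b.round(4),"\nmean\n",((a+b)/2).round(4))
# rod feet where they enter the stand top z=.048 in side view: green,yellow,black,blue
c=back("side",f([(158,422),(203,364),(245,309),(319,209)],365,135,6),.048)[:,:2]+[.0003,.0005]; print("entry\n",c.round(4)); print("lean/64mm\n",((a+b)/2-c).round(4))
```

```text
g,y,k,b tops top
 [[ 0.4925 -0.1538]
 [ 0.4897 -0.192 ]
 [ 0.4873 -0.2298]
 [ 0.4806 -0.3054]] 
side
 [[ 0.4921 -0.1532]
 [ 0.4893 -0.1905]
 [ 0.4872 -0.2286]
 [ 0.4814 -0.3038]] 
mean
 [[ 0.4923 -0.1535]
 [ 0.4895 -0.1912]
 [ 0.4873 -0.2292]
 [ 0.481  -0.3046]]
entry
 [[ 0.4938 -0.1455]
 [ 0.4908 -0.1842]
 [ 0.4879 -0.2227]
 [ 0.4833 -0.2973]]
lean/64mm
 [[-0.0015 -0.0081]
 [-0.0012 -0.007 ]
 [-0.0007 -0.0065]
 [-0.0023 -0.0073]]
```

The stand is at rest, with the rods leaning about 3° towards -x,-y in their holes. Closing the jaws along the lean (heading about 37°) should straighten each rod.

```bash
cat >> h.py <<'E'
TOP=dict(green=(.4923,-.1535),yellow=(.4895,-.1912),black=(.4873,-.2292),blue=(.4810,-.3046))
LH=.65
def pick2(c,tag,dxy=(0,0)):
    p=np.array(TOP[c])+[.0004,.0004]+dxy
    robot.gripper_to(.031)
    robot.move_ptp([*p,.235],Rj(LH)); robot.move_linear([*p,.15],.15)
    if robot.move_linear([*p,.102],.06,threshold=4): print("CONTACT",st())
    a=robot.grab_frame("side")
    robot.gripper_to(0); print("grip",st())
    b=robot.grab_frame("side"); m=np.hstack([a[90:240,350:450],b[90:240,350:450]]); crop(m,0,200,0,150,4,f"pics/p_{tag}.png")
    e=robot.get_state()["ee_pos"]
    robot.move_linear([e[0],e[1],.17],.12); robot.move_linear([e[0],e[1],.255],.2); print(st())
E
python3 - <<'E'
from h import *
pick2("blue","blue")
E
```

```text
grip t=40.6 p=[ 0.4815 -0.3041  0.1021] op=0.0092 F=[0.88 0.55 2.38]
t=42.0 p=[ 0.4814 -0.3038  0.2543] op=0.0093 F=[-0.04  0.26 -0.03]
```

View pics/p_blue.png

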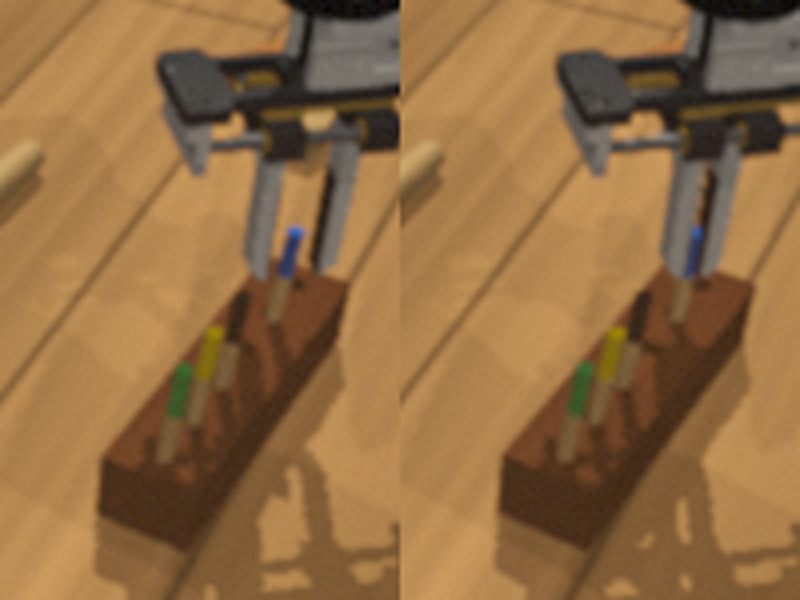

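After closing, the blue rod (crop 697,250) stands parallel to the fingers. The stand moved by a pixel at most.

Run:
```python
from h import *
above("blue","blue")
```

```text
above t=44.8 p=[0.5852 0.2079 0.1806] op=0.0091 F=[-0.69 -0.37  1.58]
pred tip [279. 453.] rim [292. 514.]
rod axis 30mm up [252. 312.]
```

View pics/z_blue.png

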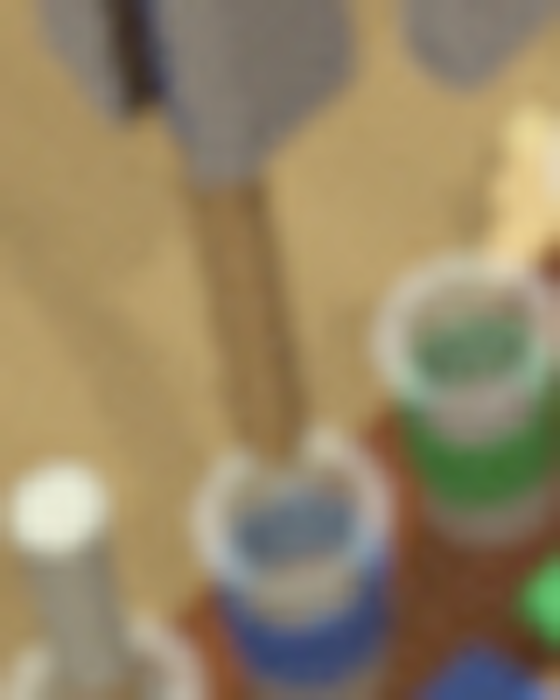

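Blue: rod axis at about (248,312) against (252,312) predicted, rim at (294,514) against (292,514). I'll shift about 0.5 mm and insert.

Run:
```python
from h import *
z=insert(tube("blue")+[-.0004,-.0004])
if z<.1105:
    release(); 
    t=robot.grab_frame("top"); s=robot.grab_frame("side"); cv2.imwrite("pics/top8.png",t[:,:,::-1]);cv2.imwrite("pics/side8.png",s[:,:,::-1])
    m=np.hstack([t[215:295,355:495]]); crop(t,355,495,215,295,5,"pics/t8.png");crop(s,365,450,135,235,6,"pics/s8.png")
    print(np.abs(t[215:295,355:450].astype(int)-cv2.imread("pics/top7.png")[215:295,355:450,::-1]).mean())
```

```text
hit False t=47.5 p=[0.5847 0.2075 0.1089] op=0.0093 F=[-0.84  0.39  5.04]
2.4680701754385965
```

View pics/t8.png

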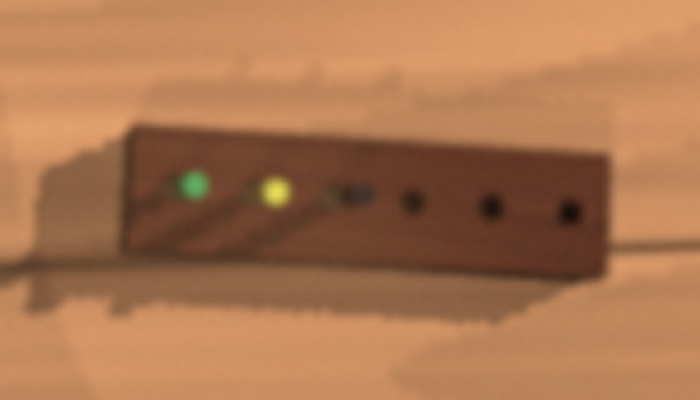

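View pics/s8.png

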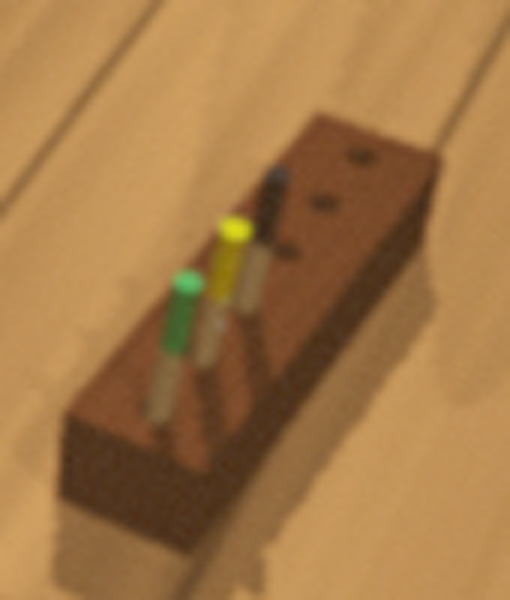

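The stand turned slightly (about 1°). Rod tops in the top crop: green (194,185), yellow (276,192), black (364,194). Blue is seated. Next is black.

```bash
cat >> h.py <<'E'
def tops(names,T,S):
    f=lambda pts,x0,y0,s:np.array([((x+.5)/s-.5+x0,(y+.5)/s-.5+y0) for x,y in pts])
    a=back("top",f(T,355,215,5),.112)[:,:2]+[.0018,-.001]
    b=back("side",f(S,365,135,6),.112)[:,:2]+[.0003,.0005]
    print(a.round(4).tolist(),b.round(4).tolist())
    for n,m in zip(names,(a+b)/2): TOP[n]=m
E
python3 - <<'E'
from h import *
tops(["green","yellow","black"],[(194,185),(276,192),(362,194)],[(188,282),(235,229),(277,174)]); print(TOP)
pick2("black","black"); above("black","black")
E
```

```text
[[0.493, -0.1552], [0.4888, -0.1919], [0.4869, -0.2307]] [[0.4925, -0.1543], [0.4883, -0.191], [0.4861, -0.2299]]
{'green': array([ 0.49273039, -0.1547213 ]), 'yellow': array([ 0.48858081, -0.19147528]), 'black': array([ 0.48646091, -0.23029757]), 'blue': (0.481, -0.3046)}
grip t=53.2 p=[ 0.487  -0.2298  0.1021] op=0.0090 F=[1.1  0.77 0.7 ]
t=54.5 p=[ 0.4869 -0.2295  0.2544] op=0.0093 F=[-0.15  0.43 -0.39]
above t=57.4 p=[0.5949 0.2752 0.1807] op=0.0094 F=[0.01 0.07 0.34]
pred tip [277. 455.] rim [297. 514.]
rod axis 30mm up [236. 318.]
```

View pics/z_black.png

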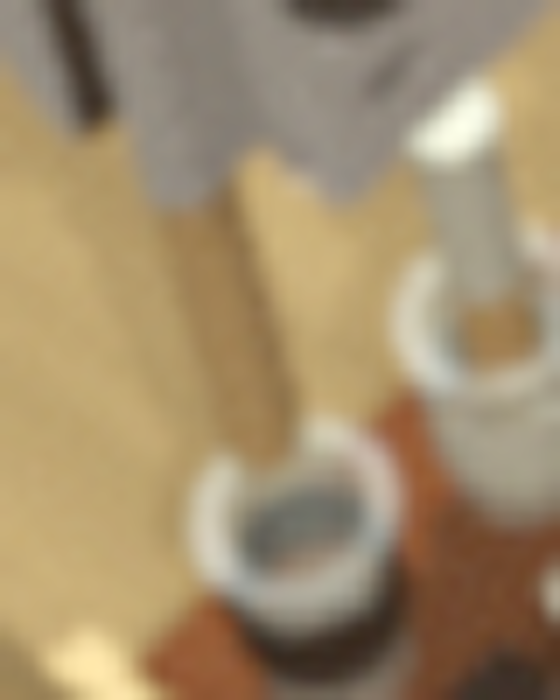

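View pics/p_black.png

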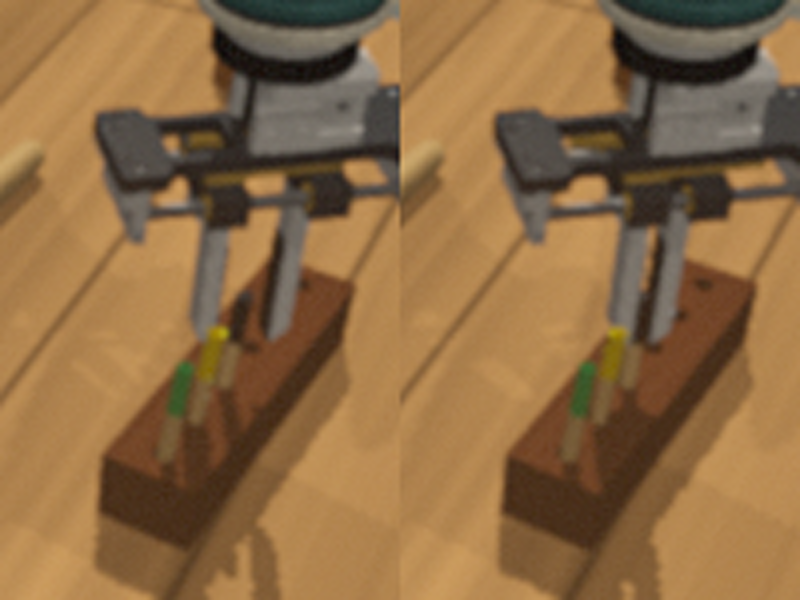

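Black: rod axis at (234,318) against (236,318) predicted, rim at (297,513) against (297,514). Insert.

Run:
```python
from h import *
z=insert(tube("black"))
if z<.1105:
    release(); 
    t=robot.grab_frame("top"); s=robot.grab_frame("side"); cv2.imwrite("pics/top9.png",t[:,:,::-1]);cv2.imwrite("pics/side9.png",s[:,:,::-1])
    crop(t,355,495,215,295,5,"pics/t9.png");crop(s,365,450,135,235,6,"pics/s9.png")
```

```text
hit False t=60.0 p=[0.5948 0.2752 0.1087] op=0.0094 F=[-0.03  0.34  5.31]
```

View pics/t9.png

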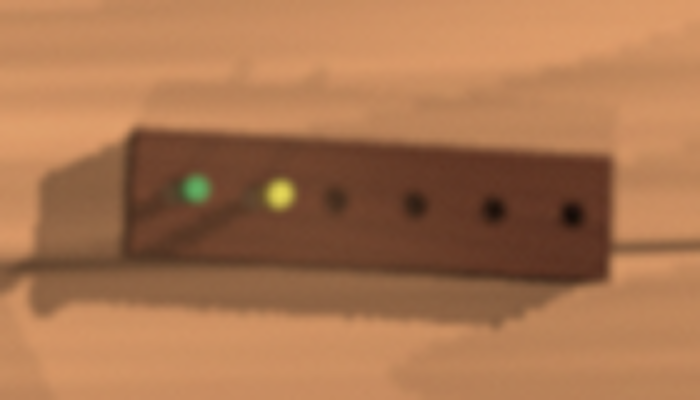

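View pics/s9.png

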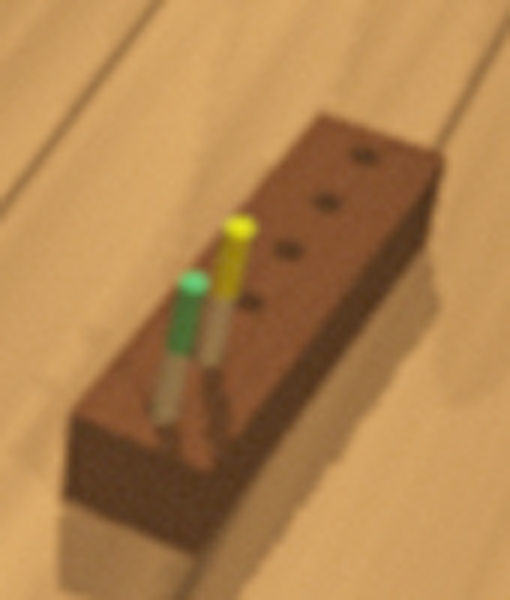

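Green top is at (196,189) in the top crop and (194,282) in the side crop; yellow is at (280,194) and (239,228). Next is yellow.

Run:
```python
from h import *
tops(["green","yellow"],[(196,189),(280,194)],[(194,282),(239,228)])
pick2("yellow","yellow"); above("yellow","yellow")
```

```text
[[0.4911, -0.156], [0.4879, -0.1937]] [[0.4906, -0.1553], [0.4872, -0.1923]]
grip t=65.8 p=[ 0.4881 -0.1925  0.1021] op=0.0094 F=[1.14 0.58 1.55]
t=67.1 p=[ 0.4879 -0.1922  0.2544] op=0.0091 F=[-0.89  0.1  -1.26]
above t=69.4 p=[0.5755 0.1406 0.1806] op=0.0090 F=[-0.25 -0.06 -0.32]
pred tip [282. 450.] rim [290. 512.]
rod axis 30mm up [266. 307.]
```

View pics/z_yellow.png

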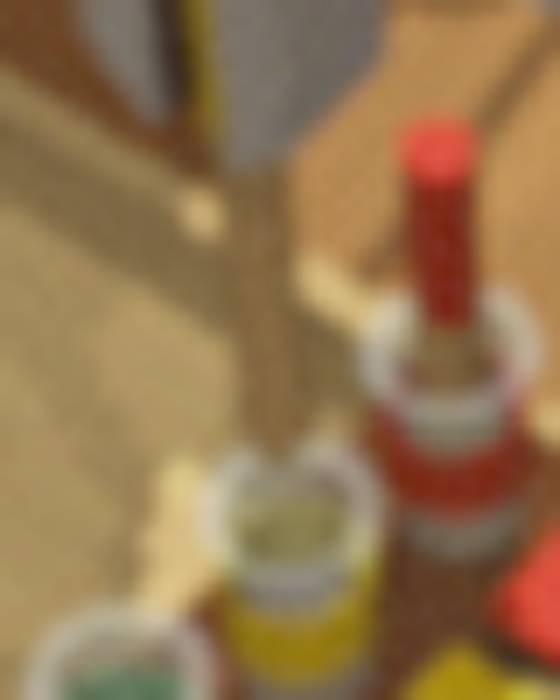

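Yellow: rod axis at (266,307) as predicted, rim at (292,513) against (290,512). Insert, then look for the green rod.

Run:
```python
from h import *
z=insert(tube("yellow"))
if z<.1105:
    release(); 
    t=robot.grab_frame("top"); s=robot.grab_frame("side"); cv2.imwrite("pics/top10.png",t[:,:,::-1]);cv2.imwrite("pics/side10.png",s[:,:,::-1])
    crop(t,355,495,215,295,5,"pics/t10.png");crop(s,365,450,135,235,6,"pics/s10.png")
```

```text
hit False t=72.1 p=[0.5755 0.1405 0.1089] op=0.0095 F=[-0.36  0.46  5.04]
```

View pics/t10.png

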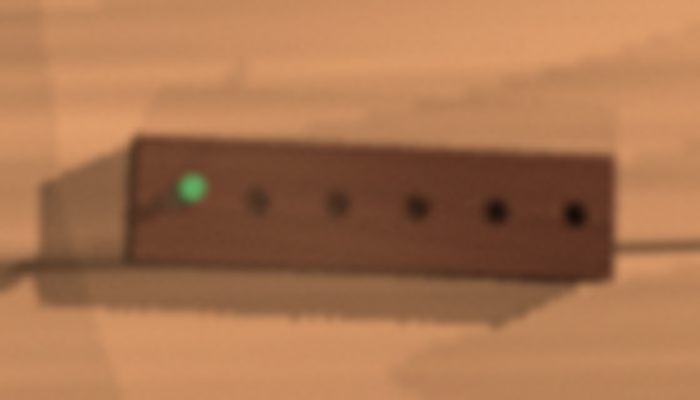

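View pics/s10.png

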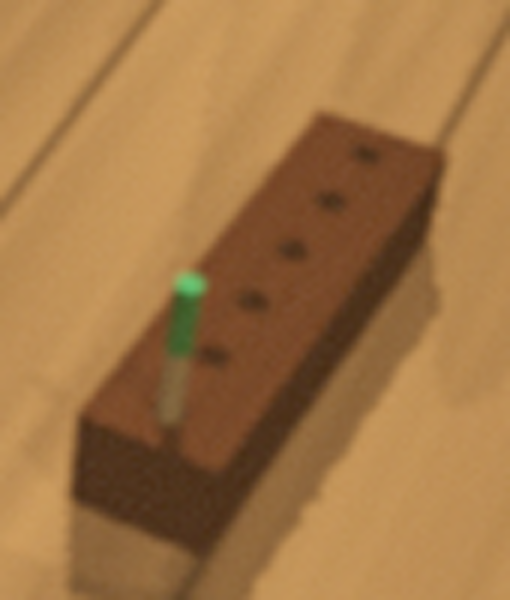

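Run:
```python
from h import *
f=lambda pts,x0,y0,s:np.array([((x+.5)/s-.5+x0,(y+.5)/s-.5+y0) for x,y in pts])
h=back("top",f([(258,201),(338,204),(417,207),(496,210),(575,213)],355,215,5),.048)[:,:2]+[.0028,-.0018]
d=(h[0]-h[-1])/4; print("holes",h.round(4).tolist(),"pitch",np.linalg.norm(d)); print("green hole",h[0]+d)
tops(["green"],[(192,187)],[(190,284)])
# same lean test for the side camera: rod bottom centre vs top
hs=back("side",f([(215,355),(253,301),(291,250),(330,200),(366,153)],365,135,6),.048)[:,:2]; d=(hs[0]-hs[-1])/4; print("side green hole",hs[0]+d)
```

```text
holes [[0.4908, -0.1936], [0.4883, -0.2317], [0.4858, -0.2693], [0.4833, -0.3072], [0.4807, -0.3452]] pitch 0.03797213003120305
green hole [ 0.49330454 -0.155743  ]
[[0.4921, -0.1542]] [[0.4914, -0.1536]]
side green hole [ 0.49077443 -0.15385619]
```

Green now leans only slightly, mostly along -x, so I'll close the jaws near the x direction.

Run:
```python
import h
from h import *
tops(["green"],[(192,187)],[(190,284)])
h.LH=.1
pick2("green","green"); above("green","green")
```

```text
[[0.4921, -0.1542]] [[0.4914, -0.1536]]
grip t=77.3 p=[ 0.4922 -0.1535  0.1021] op=0.0091 F=[ 0.06 -0.3   1.16]
t=78.6 p=[ 0.492  -0.1532  0.2544] op=0.0091 F=[-1.2  -0.42  0.65]
above t=80.9 p=[0.5803 0.1742 0.1806] op=0.0093 F=[-0.3  -0.26  0.05]
pred tip [278. 454.] rim [289. 516.]
rod axis 30mm up [257. 311.]
```

View pics/z_green.png

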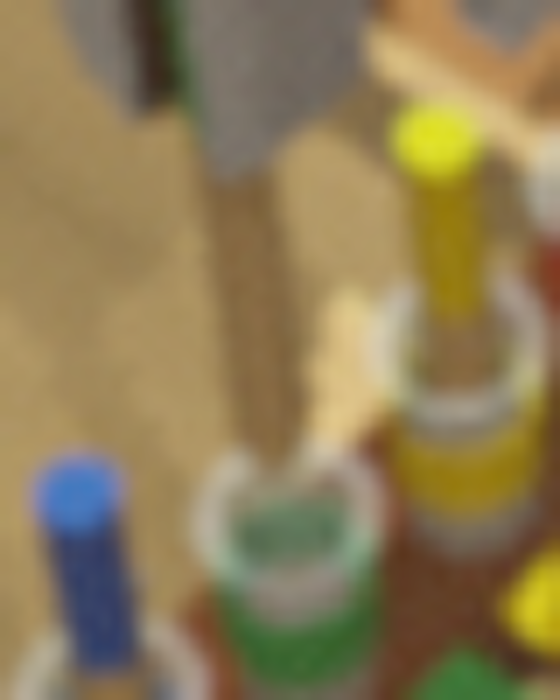

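View pics/p_green.png

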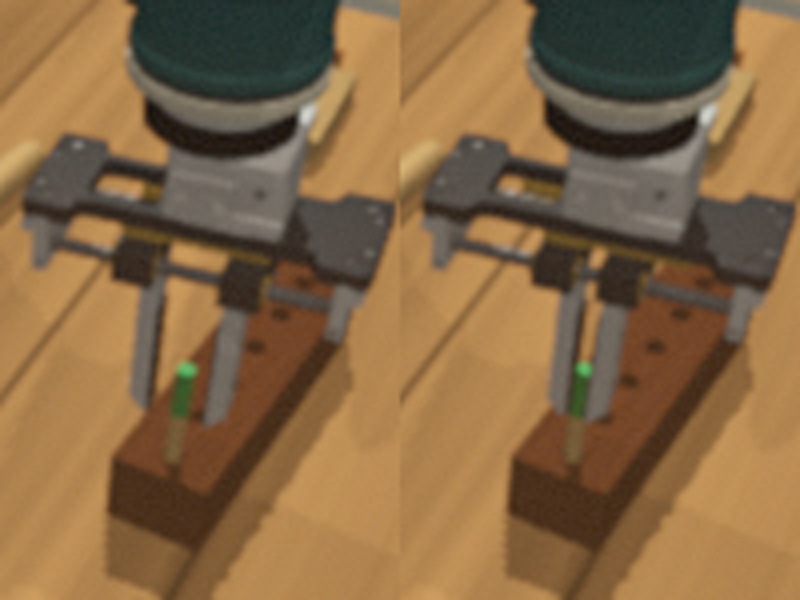

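Green: rod axis at (257,311) as predicted, rim at (291,516) against (289,516). Insert and take full pictures.

Run:
```python
from h import *
z=insert(tube("green"))
if z<.1105:
    release(); e=robot.get_state()["ee_pos"]
    # clear the view: go towards the handle side, in front of the drawer
    th=TH; ux=np.array([np.cos(th),np.sin(th)])
    robot.move_ptp([.47,-.02,.28],Rj(TH)); print(st())
    t=robot.grab_frame("top"); s=robot.grab_frame("side"); cv2.imwrite("pics/top11.png",t[:,:,::-1]);cv2.imwrite("pics/side11.png",s[:,:,::-1])
    crop(t,185,325,160,280,5,"pics/t11.png");crop(s,170,370,200,380,4,"pics/s11.png")
```

```text
hit False t=83.5 p=[0.5803 0.1742 0.1088] op=0.0093 F=[-1.78 -0.7   5.04]
t=85.9 p=[ 0.4707 -0.0187  0.28  ] op=0.0339 F=[0.32 0.68 0.38]
```

View pics/s11.png

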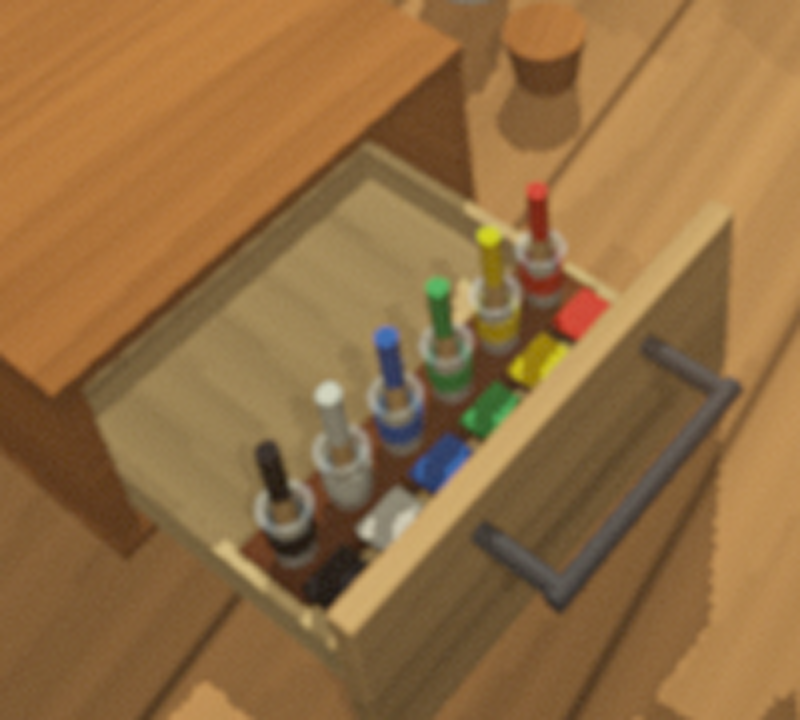

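View pics/t11.png

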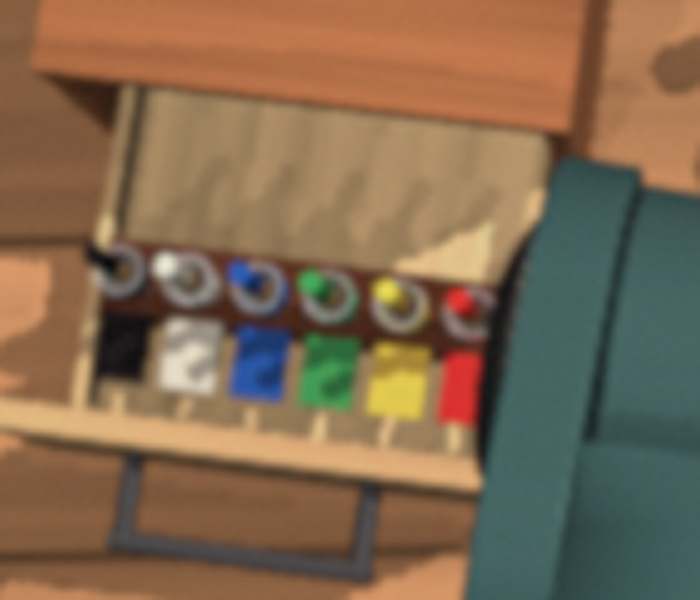

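All six rods stand in the tubes of their own colour, with tops at even height and both pictures agreeing. Now I shut the drawer.

Run:
```python
from h import *
th=-.143; R=Rj(th); ux=np.array([np.cos(th),np.sin(th),0])
p=np.array([.4573,.2083,0])
robot.gripper_to(.036)
robot.move_ptp(p+[0,0,.23],R)
robot.move_linear(p+[0,0,.15],.12)
print(robot.move_linear(p+[0,0,.104],.06,threshold=5),st())
robot.gripper_to(0); print(st())
p0=robot.get_state()["ee_pos"]
print(robot.move_linear(p0+ux*.135,.06,threshold=12),st())
print(robot.move_linear(p0+ux*.158,.03,threshold=10),st())
d=robot.get_state()["ee_pos"]-p0; print(d@ux,d)
robot.pause(.3); print(st())
```

```text
False t=88.9 p=[0.4575 0.2083 0.1042] op=0.0358 F=[-0.47  0.15 -0.35]
t=89.5 p=[0.4573 0.2084 0.1041] op=0.0090 F=[-0.57 -0.12  1.27]
False t=91.9 p=[0.5912 0.1888 0.1041] op=0.0091 F=[ 1.31 -2.75  2.81]
True t=92.4 p=[0.6058 0.1867 0.104 ] op=0.0089 F=[-3.69  0.9   8.82]
0.1500150563556545 [ 1.48443169e-01 -2.16615801e-02 -7.69296635e-05]
t=92.7 p=[0.6057 0.1867 0.104 ] op=0.0092 F=[-3.26  0.7   7.04]
```

Run:
```python
from h import *
robot.gripper_to(.036); e=robot.get_state()["ee_pos"]; print(st())
robot.move_linear([e[0],e[1],.23],.15); robot.move_ptp([.40,-.05,.3],Rj(TH)); robot.pause(.3); print(st())
t=robot.grab_frame("top"); s=robot.grab_frame("side"); cv2.imwrite("pics/top12.png",t[:,:,::-1]);cv2.imwrite("pics/side12.png",s[:,:,::-1])
crop(t,185,325,130,230,5,"pics/t12.png");crop(s,180,310,205,345,4,"pics/s12.png")
```

```text
t=93.3 p=[0.6059 0.1863 0.1038] op=0.0360 F=[-0.77 -0.49  0.31]
t=95.8 p=[ 0.4002 -0.0497  0.2996] op=0.0360 F=[-0.7   0.14  0.02]
```

View pics/t12.png

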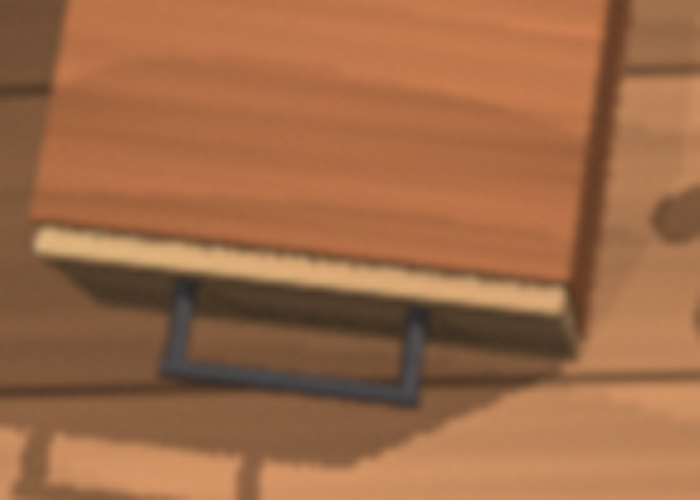

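View pics/side12.png

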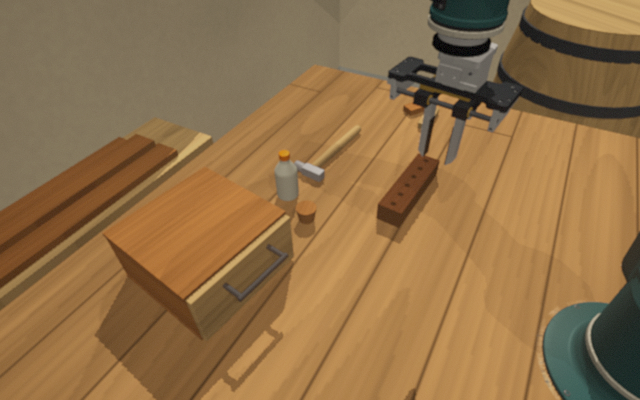

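View pics/top12.png

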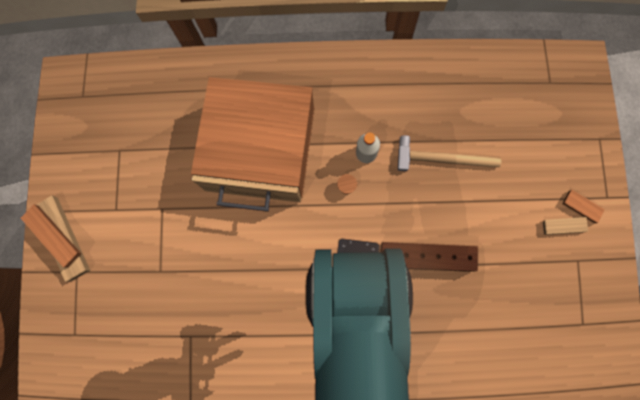

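Drawer panel lies flush on the chest front (top crop, line from (35,228) to (570,285)). The glue, hammer and bung are where they were at the start. Handing in.

Run:
```python
from h import *
print(st()); print(robot.sign_off())
```

```text
t=95.9 p=[ 0.4001 -0.0498  0.2998] op=0.0361 F=[-0.57  0.64 -0.03]
the job is handed in; nothing more can be done
None
```

I pulled the drawer out to its stop, put all six rods in the tubes of their own colour, and pushed the drawer shut. I handed the job in at about 96 s of the 210 s allowed.

- **Rods:** each one went down until it rested on the tube floor, pressing with about 5–6 N against the 20 N limit. The side and top pictures taken before closing show every rod upright in its matching tube. Once the drawer was shut the rods could no longer be seen.
- **Drawer:** it travelled 150.0 mm from the open stop to the closed stop. In the last pictures its front panel lies flush on the chest.
- **Stand:** it was knocked aside while I was placing the white rod, and the remaining rods were left leaning about 3°. I located it again before each later pick. The grips straightened the rods and turned the stand by about a degree.
- **Other items:** the glue bottle, hammer and bung look unmoved in the last pictures.
- **Disagreement:** the top camera read about 2 mm short in x compared with the arm's own contact positions. I corrected for this, and no final check failed.

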